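# Take the thick marker from the paint box and clip it into the rack

## Robot

A 6-joint arm with a two-finger parallel gripper is mounted at the origin on the work surface. World frame = base frame: x ahead of the robot, y to its left, z up, the work surface at z = 0. Lengths are in m, angles in rad, forces in N, time in s.
With the tool pointing down it reaches from about 0.375 to 0.975 m from the base axis. Payload 3.8 kg.
Tool frame: the origin (TCP) lies at the very end of the fingers, on their centre line; the grasp point (between the pads) lies 19 mm behind it (ctrl.grasp_offset is the z of the grasp point in the tool frame, in m); z points along the fingers, y is the direction in which the jaws open and shut (so a half turn about z gives the same grasp; the last joint's range is limited). The gripper opens to 85 mm and grips with 20 to 120 N. Pads are 22 mm wide; open, the fingers measure 114 mm over their backs; the gripper's body (76 mm by 85 mm) begins 54 mm behind the grasp point. The pads swing forward as they close: fully open they stand 13 mm farther back than shut.
Start: joints at [-0.037, 0.264, 1.604, -0, 1.274, -0.037], TCP at [0.675, -0, 0.231] pointing down, gripper open.
Joint ranges: [-2.63, 2.63], [-0.94, 2.18], [0.31, 2.57], [-1.31, 4.45], [0, 2.66], [-2.55, 2.55]. Speed limits (rad/s): [2.57, 2.57, 3.14, 3.14, 3.14, 3.14].

## Interface

Orientations are given as a rotation vector (axis times angle).
In Python, from plant import ctrl gives the robot as it stands. Calls block until the motion is done:
- ctrl.goto(position, orientation): joint-space move of the TCP to a pose.
- ctrl.move_linear(position, max_speed=0.15, rotation=None, max_force=None): straight line of the TCP; rotation=None keeps the orientation; max_speed is the mean speed in m/s. With max_force (N) it stops when the force on the tool has changed by that much, and returns True; else False.
- ctrl.set_joints(angles): joint-space move.
- ctrl.release() and ctrl.grab(f_grip=None): open the fingers fully, or close them until they stop; f_grip is the grip in N (None keeps the last).
- ctrl.sleep(seconds).
- ctrl.solve_ik(position, orientation): joint angles nearest the present ones, or None.
- ctrl.state(): the state.
- ctrl.get_image(name): name is "scene" or "side" or "wrist"; returns (picture, depth): 400x640x3 uint8, red, green, blue; 400x640 float32, m along the optical axis (not along the pixel's ray), 0 where there is no reading.
- ctrl.camera_info(name): a dict with "K" (3x3 intrinsics, pixels), "view" (4x4, takes a point from world to camera coordinates). Camera axes: x right, y down, z forward; pixel columns grow to the right and rows downward; lengths in m; the calibration is good to about 2 mm. A picture is of the moment at which its call begins: read the wrist's pose just before it. camera_info takes no time and is no camera call; for the wrist camera it gives the pose at the moment of the call.
A pose or a line that the arm cannot do raises ctrl.Unreachable and nothing moves.
- ctrl.sign_off(): hands the job in, once; it reports no verdict.
The state is a dict: "time": time; "joint_pos": joint angles; "qvel": joint speeds; "joint_torque": joint torques, N m; "position": TCP position; "eef_rot": TCP orientation; "contact_force": force on the tool from outside, world axes, zero at the start; "ft_torque": the same for the moment, N m; "width": opening from 0.0 (shut) to 1.0 (fully open).
Only numpy, scipy, OpenCV 4.12 (cv2) and the standard library are available. Lean on these libraries where they do the work, as an engineer would, in place of code of your own. Each camera call takes 0.05 s, during which the arm holds its last target. There are 200 camera calls.

## Task

Swing the lid of the wooden paint box up and over past upright so that it stays open by itself, lift out the thick marker, and press it down between the two spring clips of the rack until both hold it fully home, level, with about the same length sticking out at either end. Leave the lid open, leave the slim marker and the sanding block where they lie in the box, and do not disturb the other things on the table.

Things in the scene. Friction and masses are not known exactly. Their poses are not given: they have to be found in the camera images.
- box: Pale wooden paint box with brass corners, 160 (x) x 260 (y) x 50 mm high without lid, walls and floor 6 mm, fixed. Origin: centre of its underside; z up. Hinge along its +x rim, pull on its -x side. Stands left or right, yaw within 0.22 rad. Inside, two strips 10 mm wide at y = -75 and +15 mm carry the markers in V notches; between the strips the floor is bare
- lid (a joint): Lid angle in rad: 0 shut, about 1.57 upright, stop at 2.0. Free hinge: it falls shut if let go below about 1.48; let go beyond about 1.6 it falls onto its stop and stays open. Lid 160 x 260 x 9 mm, 0.26 kg
- lid_pull (a point): Centre of the lid's pull: dark wooden barrel 18 mm in diameter, 26 mm long, axis along the box's y, on a 14 mm wide brass neck, 32 mm out from the lid's front edge at mid-width. 192 mm from the hinge line, 4.5 mm above it when shut; then 55 mm above the table. Pinched by its flat ends it turns between the fingers as the lid swings, so the tool may point down all the way
- lid_hinge (a point): Middle of the hinge line, at the far rim of the box, 50.5 mm above the table, 80 mm from the box centre along its +x. The hinge line is parallel to the box's y
- thick_marker: The thicker marker, to be moved: aluminium with black cap, plain cylinder 22 mm in diameter, 140 mm long, 60 g. Origin at its middle on its axis; its y axis runs along it. In the box it lies along the box's y, in the row at x = -30 or +30 mm (varies), middle near y = -30 mm, axis 37 mm above the table; 33 mm or more free on both sides. May point either way in the clips
- slim_marker: The slim marker, 14 mm in diameter, 140 mm long, same look, in the other row. Origin at its middle on its axis, 31 mm above the table. Stays in the box
- sanding_block: Cork sanding block 90 x 34 x 28 mm lying in the +y end of the box. Origin: centre of its underside. Leave it
- rack: Clip rack: brown wooden board 70 (x) x 210 (y) x 18 mm, fixed, yaw within 0.4 rad, with two steel spring clips, 12 mm wide, at y = -50 and +50 mm. Origin: centre of its underside. Clips open upwards: flared lips 31 mm apart (88 mm above the table) narrow to a throat of 17 mm at 70 mm above the table, then widen to the seat
- clip_seat (a point): Midway between the two clips, on the axis of a fully seated thick marker: 62 mm above the table. A seated marker lies along this point's y axis on rigid posts. The jaws spring apart 2.5 mm each and snap shut over it: pressing in takes about 7 to 14 N downwards. Between the clips nothing stands above the board's top
- jar: White jar with black cap, 60 mm across, 70 mm high, standing behind the rack. Origin: centre of its underside. Bystander
- flat_brush: Flat brush 170 mm long lying in front of the rack. Bystander
- spray: Brown bottle with black cap, 68 mm across, 150 mm high, far left. Bystander
- cup: Blue cup 76 mm across, 100 mm high, far right. Bystander
- brush_tub: White tub of brushes, 96 mm across, 250 mm high with the brushes, at the left. Bystander
- paper_plate: White plate 140 mm across, 16 mm high, at the back in the middle. Bystander
Not all that is in view belongs to the job. What is shaped like the rack but blue or red is not meant.

How it is judged:
On the way, in this order (a step that is already met when the one before it is completed fails the run):
1. the lid stands open past its balance point with the robot off it (value of joint lid above 1.62 rad and contact force between each of the arm, the fingers and lid below 0.1 N), for 0.2 s.
2. the thick marker is lifted clear of the box, the lid still open (height (world z) of thick_marker above 0.1 m and value of joint lid above 1.62 rad), for 0.1 s.
3. the thick marker is seated in both clips (x of thick_marker in the frame of clip_seat between -0.0025 and 0.0025 m and z of thick_marker in the frame of clip_seat between -0.003 and 0.003 m and y of thick_marker in the frame of clip_seat between -0.015 and 0.015 m and angle between the y axis of thick_marker and the y axis of clip_seat, either way round below 0.06 rad), for 0.2 s.
At the end, for the whole second after the job is handed in: Lid open past 1.62 rad; thick marker released and at rest in both clips, its middle within 2.5 mm sideways, 3 mm in height and 15 mm lengthwise of the seat, axis within 0.06 rad; slim marker within 20 mm and sanding block within 30 mm of where they began (all of step 3 and value of joint lid above 1.62 rad and distance of slim_marker from where it was at the start of the episode below 0.02 m and distance of sanding_block from where it was at the start of the episode below 0.03 m and linear speed of thick_marker below 0.02 m/s); the robot touches nothing.
It fails at once if a bystander on the table is pushed more than 40 mm (distance of any of jar, flat_brush, spray, cup, brush_tub, paper_plate from where it was at the start of the episode above 0.04 m).
It fails at once if a standing bystander is tipped over (angle between any of jar, spray, cup, brush_tub's own z axis and vertical above 0.5 rad).
It also fails if it takes over 64 s, if anything falls off the work surface, if the arm or the gripper's body presses on something with over 40 N, if the wrist force passes 120 N, or if a joint passes its speed limit or range.

## Working session

There is one attempt and no reset: what is moved stays moved. The work goes in short steps, each a Python script; the robot and the scene stay as the last script left them, time stands still between calls to the robot, and variables do not carry over. Pictures are saved under pics/ and viewed, about 8 in all and at most 12, crops included, and the job is handed in when it is done.

```bash
mkdir -p pics; cat > h.py <<'E'
import numpy as np, cv2
from plant import ctrl
from scipy.spatial.transform import Rotation as R
def snap(name, fn):
    info=ctrl.camera_info(name); im,d=ctrl.get_image(name)
    cv2.imwrite(f'pics/{fn}.png', im[:,:,::-1]); np.savez(f'pics/{fn}.npz', im=im, d=d, K=info['K'], view=info['view'])
    return im,d,np.array(info['K']),np.array(info['view'])
def load(fn):
    z=np.load(f'pics/{fn}.npz'); return z['im'],z['d'],z['K'],z['view']
def cloud(d,K,view):
    v,u=np.mgrid[:d.shape[0],:d.shape[1]]
    P=np.stack([(u-K[0,2])/K[0,0]*d,(v-K[1,2])/K[1,1]*d,d],-1)
    T=np.linalg.inv(view); W=P@T[:3,:3].T+T[:3,3]; W[d<=0]=np.nan; return W
def ray(u,v,K,view,z):
    "pixel -> world point at height z"
    T=np.linalg.inv(view); r=T[:3,:3]@np.linalg.solve(K,[u,v,1.]); o=T[:3,3]; return o+r*(z-o[2])/r[2]
def down(yaw):
    "tool down; jaw (tool y) axis along world angle yaw+90deg; yaw=angle of tool x"
    return (R.from_euler('z',yaw)*R.from_euler('x',np.pi)).as_rotvec()
E
python3 - <<'E'
from h import *
for n in ("scene","side"):
    im,d,K,V=snap(n,n+'0'); print(n,K.tolist(),np.linalg.inv(V).round(3).tolist())
s=ctrl.state(); print(s['time'],s['position'],s['eef_rot'],s['width'],ctrl.grasp_offset)
E
```

```text
scene [[409.64688896090695, 0.0, 324.3103245965093], [0.0, 409.64688896090695, 203.3138824868437], [0.0, 0.0, 1.0]] [[0.1, 0.781, -0.617, 1.405], [0.995, -0.082, 0.057, -0.04], [-0.006, -0.62, -0.785, 1.124], [0.0, 0.0, 0.0, 1.0]]
side [[457.20264746661564, 0.0, 314.05257693932816], [0.0, 457.20264746661564, 204.90365812887774], [0.0, 0.0, 1.0]] [[0.896, -0.292, 0.335, 0.033], [-0.445, -0.584, 0.679, -1.017], [-0.003, -0.757, -0.653, 1.083], [0.0, 0.0, 0.0, 1.0]]
0.1 [6.74334348e-01 3.59153366e-05 2.30056543e-01] [-2.22036046e+00 -2.22040717e+00  2.17888135e-03] 0.9970322862363808 -0.0187
```

View pics/scene0.png

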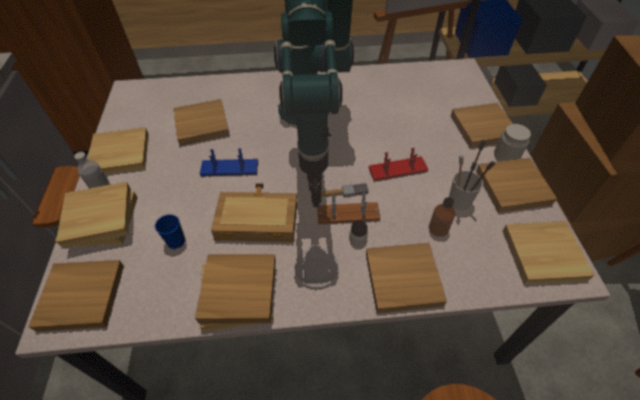

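The scene view shows the box at about (255,215), with its pull at (259,188) on the robot's side. The brown rack is at (349,213), with the brush in front of it and the jar behind. Next I'll enlarge that area and get points from the depth.

```bash
python3 - <<'E'
from h import *
im,d,K,V=load('scene0')
c=im[165:250,195:395]; cv2.imwrite('pics/c0.png',cv2.resize(c,None,fx=4,fy=4,interpolation=cv2.INTER_CUBIC)[:,:,::-1])
W=cloud(d,K,V)
for n in ('scene0','side0'):
    im,d,K,V=load(n); W=cloud(d,K,V); P=W.reshape(-1,3)
    # lid top 0.055, box
    for nm,(x0,x1,y0,y1,z0,z1) in dict(lid=(.35,.8,-.4,.0,.046,.064)).items():
        s=P[(P[:,0]>x0)&(P[:,0]<x1)&(P[:,1]>y0)&(P[:,1]<y1)&(P[:,2]>z0)&(P[:,2]<z1)]
        print(n,nm,len(s), s.mean(0).round(3), cv2.minAreaRect(s[:,:2].astype(np.float32)*1000))
    for p in [(255,215),(259,188),(349,213),(323,213),(378,213)] if n=='scene0' else []: print(p,W[p[1],p[0]].round(3))
E
```

```text
scene0 lid 3172 [ 0.583 -0.191  0.06 ] ((602.865966796875, -203.51181030273438), (292.161865234375, 290.54205322265625), 64.7527084350586)
(255, 215) [ 0.594 -0.19   0.061]
(259, 188) [ 0.481 -0.176  0.062]
(349, 213) [0.587 0.12  0.02 ]
(323, 213) [0.575 0.033 0.016]
(378, 213) [0.598 0.217 0.02 ]
side0 lid 3586 [ 0.58  -0.211  0.059] ((630.0178833007812, -196.80996704101562), (273.2877197265625, 347.35833740234375), 87.99414825439453)
```

View pics/c0.png

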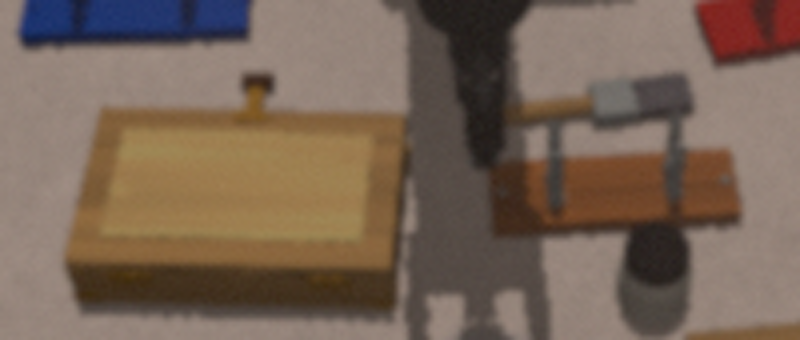

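View pics/side0.png

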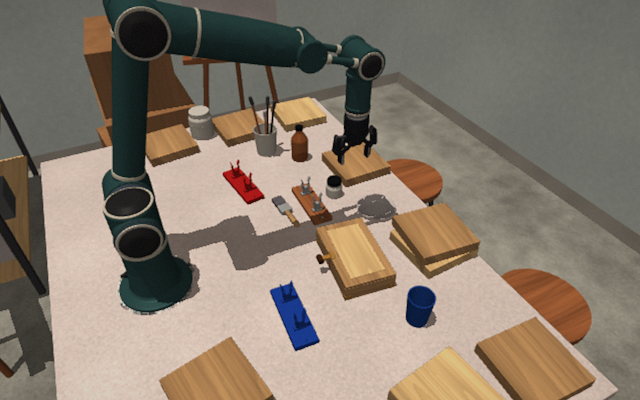

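The crop shows the lid's top corners at (103,107), (408,115), (395,268) and (68,265). The pull is at (258,84), and the rack board's corners are at about (495,157), (732,150), (740,215) and (492,237). I'll compute positions from these.

```bash
python3 - <<'E'
from h import *
im,d,K,V=load('scene0')
f=lambda p,z: ray(195+p[0]/4-.375,165+p[1]/4-.375,K,V,z)
L=np.array([f(p,.0595) for p in [(103,107),(408,115),(395,268),(68,265)]]); print('lid',L.round(3).tolist(),L.mean(0).round(3), [np.linalg.norm(L[i]-L[i-1]).round(3) for i in range(4)])
e=L[1]-L[0]+L[2]-L[3]; yb=np.arctan2(e[1],e[0])-np.pi/2; print('yaw box',yb)
print('pull',f((258,84),.058).round(3), 'pred', (L.mean(0)[:2]-.112*np.array([np.cos(yb),np.sin(yb)])).round(3))
Q=np.array([f(p,.018) for p in [(495,157),(732,150),(740,215),(492,237)]]); print('rack',Q.round(3).tolist(),Q.mean(0).round(3),[np.linalg.norm(Q[i]-Q[i-1]).round(3) for i in range(4)])
e=Q[1]-Q[0]+Q[2]-Q[3]; print('yaw rack',np.arctan2(e[1],e[0])-np.pi/2)
# rack by colour+depth
im2,d2,K2,V2=load('side0')
for n in ('scene0','side0'):
    im,d,K,V=load(n); W=cloud(d,K,V); hsv=cv2.cvtColor(im,cv2.COLOR_RGB2HSV)
    m=(hsv[...,0]<16)&(hsv[...,1]>110)&(W[...,0]>.5)&(W[...,0]<.68)&(W[...,1]>.0)&(W[...,1]<.28)&(W[...,2]<.03)&(W[...,2]>.01)
    s=W[m]; print(n,m.sum(),cv2.minAreaRect(s[:,:2].astype(np.float32)*1000))
i=ctrl.camera_info('wrist'); T=np.linalg.inv(i['view']); s=ctrl.state()
Rt=R.from_rotvec(s['eef_rot']).as_matrix(); print('cam in tool',(Rt.T@(T[:3,3]-s['position'])).round(3),(Rt.T@T[:3,:3]).round(3).tolist(),i['K'])
E
```

```text
lid [[0.48, -0.307, 0.06], [0.516, -0.05, 0.06], [0.671, -0.07, 0.06], [0.641, -0.326, 0.06]] [ 0.577 -0.188  0.06 ] [np.float64(0.162), np.float64(0.26), np.float64(0.156), np.float64(0.258)]
yaw box -0.1269635816050103
pull [ 0.466 -0.177  0.058] pred [ 0.466 -0.174]
rack [[0.536, 0.021, 0.018], [0.549, 0.225, 0.018], [0.619, 0.219, 0.018], [0.619, 0.011, 0.018]] [0.581 0.119 0.018] [np.float64(0.084), np.float64(0.204), np.float64(0.069), np.float64(0.208)]
yaw rack -0.031002157930335006
scene0 907 ((581.1767578125, 118.02517700195312), (204.74551391601562, 74.16927337646484), 87.34098815917969)
side0 537 ((578.2047729492188, 111.78022766113281), (210.21449279785156, 68.51519775390625), 87.96001434326172)
cam in tool [ 0.076 -0.    -0.143] [[-0.0, -0.954, -0.301], [1.0, -0.0, -0.0], [0.0, -0.301, 0.954]] [[332.25151301   0.         317.24621383]
 [  0.         332.25151301 199.41006549]
 [  0.           0.           1.        ]]
```

View pics/w1.png

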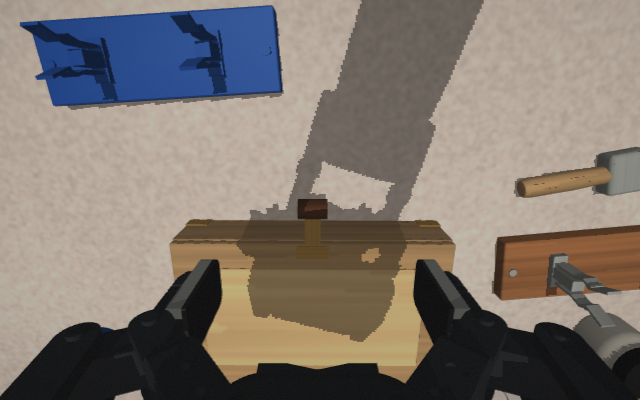

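The wrist view shows the barrel at (298–327, 199–219), centre about (312,208), with its neck below it. The lid's front edge is at row 243, from column 171 to 454. I'll fix the pull from this and swing the lid.

```bash
python3 - <<'E'
from h import *
im,d,K,V=load('w1')
W=cloud(d,K,V)
print('barrel',ray(312.5,208.5,K,V,.058).round(4), W[204:214,305:320].reshape(-1,3).mean(0).round(4))
a,b=ray(171,243,K,V,.0595),ray(454,243,K,V,.0595); print('edge',a.round(4),b.round(4),np.linalg.norm(a-b),np.arctan2(*(b-a)[[1,0]])-np.pi/2)
E
```

```text
barrel [ 0.4639 -0.179   0.058 ] [nan nan nan]
edge [ 0.4798 -0.3099  0.0595] [ 0.5123 -0.0566  0.0595] 0.2553570830922195 -0.12742381467174613
```

```bash
cat >> h.py <<'E'
yb=-.127; ex=np.array([np.cos(yb),np.sin(yb)]); pull=np.array([.4645,-.179]); hinge=pull+.192*ex; boxc=pull+.112*ex; ey=np.array([-ex[1],ex[0]])
G=.0187
E
python3 - <<'E'
from h import *
o=down(yb+np.pi)
ctrl.move_linear([*pull,.10-G],.2,rotation=o)
print(ctrl.move_linear([*pull,.055-G],.08,max_force=15))
ctrl.grab(30); s=ctrl.state(); print('w',s['width'],s['time'],s['contact_force'])
for th in np.r_[np.arange(.12,1.75,.12),1.76]:
    a=th+.0234
    p=hinge-.192*np.cos(a)*ex; ctrl.move_linear([*p,.0505+.192*np.sin(a)-G],.2)
    s=ctrl.state(); print(round(th,2),s['width'].__round__(3),s['contact_force'].round(1))
snap('side','s2'); print(s['time'])
E
```

```text
False
w 0.2983484124371219 3.7333 [-0.72308132  3.95636305  4.91062963]
0.12 0.298 [ 1.8  4.  -2.3]
0.24 0.3 [ 0.7  4.7 -1.6]
0.36 0.298 [ 0.   4.2 -0.3]
0.48 0.296 [-1.3  4.9 -1. ]
0.6 0.298 [-1.7  5.2 -0.6]
0.72 0.299 [-1.2  4.6 -0.7]
0.84 0.302 [-1.1  4.5 -0.8]
0.96 0.295 [-0.3  4.3  0.2]
1.08 0.297 [-0.8  4.8  0.2]
1.2 0.298 [-0.4  5.2  3.2]
1.32 0.297 [-1.3  5.   4. ]
1.44 0.298 [-0.7  5.   4.3]
1.56 0.294 [-0.7  4.   5.7]
1.68 0.295 [0.5 3.1 5.1]
1.76 0.299 [1.6 3.6 4.5]
7.7167
```

View pics/s2.png

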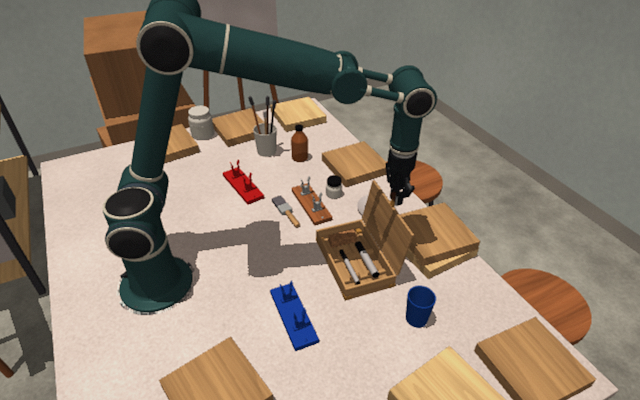

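The side view shows the lid held past upright. The slim marker is at about (350,266) and the thick one at about (369,258), in the hinge-side row. I'll release, retreat and look inside. Fully open fingers will be tight against the lid, so I'll check their shape too.

```bash
python3 - <<'E'
from h import *
ctrl.release(); s=ctrl.state(); p=s['position']; print(s['time'],p)
ctrl.move_linear([p[0],p[1],.34],.25)
ctrl.goto([*(boxc+.0*ex-.03*ey),.20],down(yb+np.pi/2))
im,d,K,V=snap('wrist','w3'); print(ctrl.state()['time'],ctrl.state()['joint_pos'].round(3),ctrl.state()['width'])
snap('side','s3')
# finger depth points in the tool frame
info=ctrl.camera_info('wrist'); W=cloud(d,K,V); s=ctrl.state(); Rt=R.from_rotvec(s['eef_rot']).as_matrix()
T=(W-s['position'])@Rt; m=(T[...,2]<.02)&(T[...,2]>-.12)
for z0 in np.arange(-.09,.01,.01):
    q=T[m&(T[...,2]>z0)&(T[...,2]<=z0+.01)]
    if len(q): a=np.abs(q[:,1]); print(z0.round(2),len(q),'|y|',a.min().round(4),a.max().round(4),'x',q[:,0].min().round(3),q[:,0].max().round(3))
E
```

```text
8.3833 [ 0.69508669 -0.20857015  0.21937387]
10.4 [-0.412  0.171  1.775  0.     1.196 -0.286] 0.9975291316379882
-0.09 10436 |y| 0.0 0.0738 x 0.005 0.018
-0.08 9819 |y| 0.0 0.0744 x -0.006 0.018
-0.07 11085 |y| 0.0323 0.0753 x -0.014 0.015
-0.06 2289 |y| 0.041 0.0724 x -0.001 0.013
-0.05 1919 |y| 0.0413 0.0573 x -0.013 0.011
-0.04 1885 |y| 0.0415 0.0575 x -0.013 0.011
-0.03 1495 |y| 0.0414 0.0572 x -0.013 0.011
-0.02 534 |y| 0.0416 0.0555 x -0.012 0.01
-0.0 4470 |y| 0.1413 0.1537 x -0.058 0.066
```

View pics/w3.png

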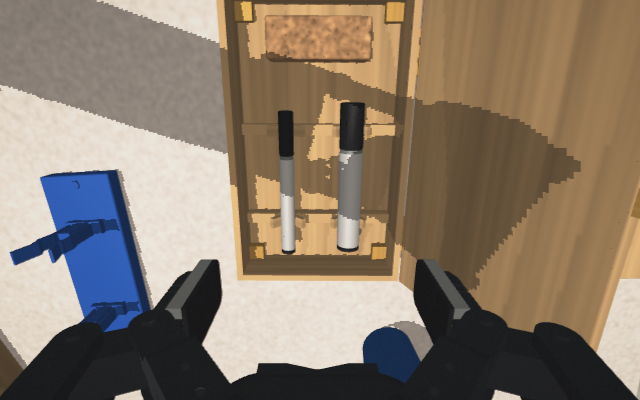

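The wrist view shows the slim marker from (286,111) to (289,253) and the thick one from (352,102) to (347,251), nearest the hinge. The lid leans out on its stop to the right. The open fingers reach 57 mm from centre, so between the lid and the slim marker they need a tilted, shifted entry. First I'll localise the markers precisely.

```bash
python3 - <<'E'
from h import *
im,d,K,V=load('w3'); W=cloud(d,K,V)
box=lambda p:np.array([(p[...,0]-boxc[0])*ex[0]+(p[...,1]-boxc[1])*ex[1],(p[...,0]-boxc[0])*ey[0]+(p[...,1]-boxc[1])*ey[1],p[...,2]]).round(4)
f=lambda u,v,z: box(ray(u,v,K,V,z))
print('thick ends', f(352,102,.037),f(347,251,.037)); print('slim ends',f(286,111,.031),f(289,253,.031))
print('front rim inner/outer at row 190', [f(u,190,.05) for u in (231,240,398,412)])
print('rim corner ends', f(318,278,.05))
B=np.moveaxis(box(W),0,-1)
for n,x0,x1,lo in (('thick',.01,.05,.0445),('slim',-.05,-.01,.034)):
    m=(B[...,0]>x0)&(B[...,0]<x1)&(B[...,1]>-.11)&(B[...,1]<.05)&(B[...,2]>lo)&(B[...,2]<.056); q=B[m]
    print(n,m.sum(),q.mean(0),q.min(0),q.max(0)); 
    for ya in (-.09,-.06,-.03,0,.03): 
        r=q[abs(q[:,1]-ya)<.012]; print(ya,len(r),r.mean(0).round(4) if len(r) else '',np.percentile(r[:,2],98).round(4) if len(r) else '')
# lid plane
m=(B[...,0]>.085)&(B[...,0]<.15)&(B[...,1]>-.1)&(B[...,1]<.1)&(B[...,2]>.06); q=B[m]
if len(q): c,_,_,_=np.linalg.lstsq(np.c_[q[:,2]-.0505,np.ones(len(q))],q[:,0],rcond=None); print('lid x = %.3f*(z-.0505)+%.4f'%tuple(c), len(q), 'angle',np.pi/2+np.arctan(c[0]))
E
```

```text
thick ends [0.0302 0.0397 0.037 ] [ 0.0298 -0.1054  0.037 ]
slim ends [-0.0289  0.0317  0.031 ] [-0.0297 -0.1107  0.031 ]
front rim inner/outer at row 190 [array([-0.0794, -0.0375,  0.05  ]), array([-0.0712, -0.0375,  0.05  ]), array([ 0.0735, -0.0374,  0.05  ]), array([ 0.0863, -0.0373,  0.05  ])]
rim corner ends [ 0.0004 -0.1287  0.05  ]
thick 2718 [ 0.02991494 -0.02641987  0.04751096] [ 0.0207 -0.1011  0.0446] [0.0393 0.0391 0.0506]
-0.09 373 [ 0.0296 -0.0889  0.0476] 0.0497
-0.06 436 [ 0.0297 -0.0599  0.0476] 0.0497
-0.03 470 [ 0.0299 -0.0299  0.0476] 0.0497
0 489 [ 0.0301 -0.0001  0.0475] 0.0497
0.03 479 [0.0301 0.0288 0.0474] 0.0494
slim 2166 [-0.02940512 -0.03307401  0.03763712] [-0.0466 -0.1077  0.0341] [-0.0125  0.032   0.0417]
-0.09 310 [-0.0295 -0.0892  0.0378] 0.0401
-0.06 332 [-0.0297 -0.0607  0.0378] 0.04
-0.03 344 [-0.0294 -0.0299  0.0379] 0.0403
0 396 [-0.0293  0.0011  0.0376] 0.0399
0.03 243 [-0.0289  0.0251  0.0378] 0.0402
lid x = 0.457*(z-.0505)+0.0801 65343 angle 1.9994509009163288
```

The box frame agrees to within 1 mm: the thick marker is at x=30, y=-31 mm in it, and the lid is at 2.00 rad. I'll enter tilted 25°, with the fingers between the slim marker and the lid, and close gently.

```bash
python3 - <<'E'
from h import *
phi=np.radians(25); E3=lambda v:np.array([*v,0.])
Z=np.array([0,0,1.]); jaw=np.cos(phi)*E3(ex)+np.sin(phi)*Z; tz=np.sin(phi)*E3(ex)-np.cos(phi)*Z
rot=(R.from_rotvec(-phi*E3(ey))*R.from_rotvec(down(yb+np.pi/2))).as_rotvec()
M=np.array([*(boxc+.030*ex-.031*ey),.037]); T=M+.0087*jaw+.007*tz
ctrl.goto(T-.09*tz,rot)
print(ctrl.move_linear(T,.08,max_force=10)); s=ctrl.state(); print((s['position']-T).round(4),s['contact_force'].round(1),s['time'])
ctrl.grab(20); s=ctrl.state(); print(s['width'],s['contact_force'].round(1),((s['position']-T)@jaw).round(4))
snap('wrist','w4'); snap('scene','s4')
E
```

```text
False
[ 0.0003 -0.0002  0.0007] [-0.8 -0.3  0.7] 12.3833
0.24742083432801898 [-5.2  1.1  2.8] -0.0014
```

View pics/w4.png

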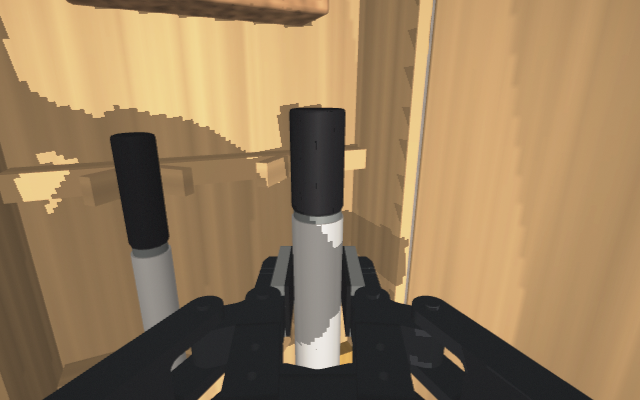

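The wrist view shows the thick marker square between the pads, with the cap at (317,160). The slim marker is undisturbed at (140,190), and the width reads 22 mm. I'll tighten the grip, lift, level the tool and look at the rack.

```bash
python3 - <<'E'
from h import *
ctrl.grab(70); s=ctrl.state(); p=s['position']; print(s['width'])
ctrl.move_linear([p[0],p[1],p[2]+.09],.1); p=ctrl.state()['position']
q=np.array([*(p[:2]-.06*ex),.27])
ctrl.move_linear(q,.2,rotation=down(yb+np.pi/2))
print(ctrl.state()['width'],ctrl.state()['time'])
yr=-.031
ctrl.goto([.579,.04,.27],down(yr+np.pi/2)); im,d,K,V=snap('wrist','w5'); s=ctrl.state(); print(s['time'],s['width'],s['position'],s['joint_pos'].round(2))
E
```

```text
0.23033249076021048
0.22696767039098364 15.2833
16.3583 0.22741415338047105 [0.57895246 0.03863529 0.26972126] [ 0.02  0.06  1.76 -0.    1.31  0.06]
```

View pics/w5.png

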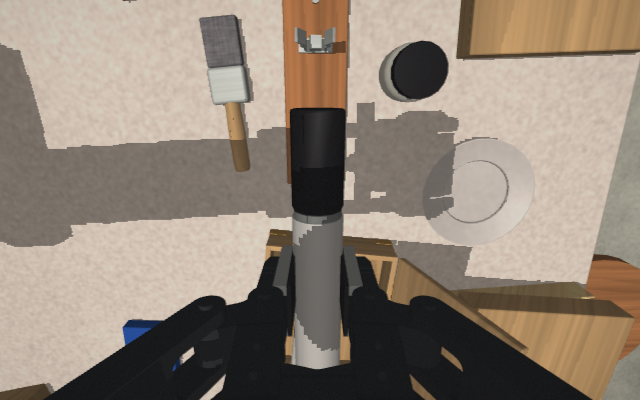

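The far clip shows at (317,40), but the near one is hidden behind the held marker. I'll shift sideways for a full view of the rack.

```bash
python3 - <<'E'
from h import *
ctrl.move_linear([.46,.0,.30],.25); im,d,K,V=snap('wrist','w6'); s=ctrl.state(); print(s['time'],s['width'],s['position'])
cv2.imwrite('pics/c6.png',cv2.resize(im[0:280,300:600],None,fx=2,fy=2,interpolation=cv2.INTER_CUBIC)[:,:,::-1])
# marker in tool frame from depth
W=cloud(d,K,V); Rt=R.from_rotvec(s['eef_rot']).as_matrix(); T=(W-s['position'])@Rt
m=(abs(T[...,1])<.013)&(T[...,2]>-.04)&(T[...,2]<.03)&(T[...,0]>.012)&(T[...,0]<.12); q=T[m]
print(m.sum(),'x max',np.percentile(q[:,0],[99,99.8]).round(4))
for a in np.arange(.02,.08,.01):
    r=q[abs(q[:,0]-a)<.005]; 
    if len(r): print(a.round(2),len(r),'y',r[:,1].min().round(4),r[:,1].max().round(4),'top z',np.percentile(r[:,2],5).round(4))
E
```

```text
17.075 0.22406969039372085 [ 4.60922977e-01 -2.84497053e-04  2.99897663e-01]
7764 x max [0.0704 0.0705]
0.02 1138 y -0.0113 0.0106 top z -0.0218
0.03 1210 y -0.0112 0.0105 top z -0.0214
0.04 1289 y -0.0113 0.0107 top z -0.0215
0.05 1383 y -0.0112 0.0105 top z -0.0215
0.06 1504 y -0.0113 0.0108 top z -0.0215
0.07 919 y -0.0111 0.0105 top z -0.0214
```

View pics/c6.png

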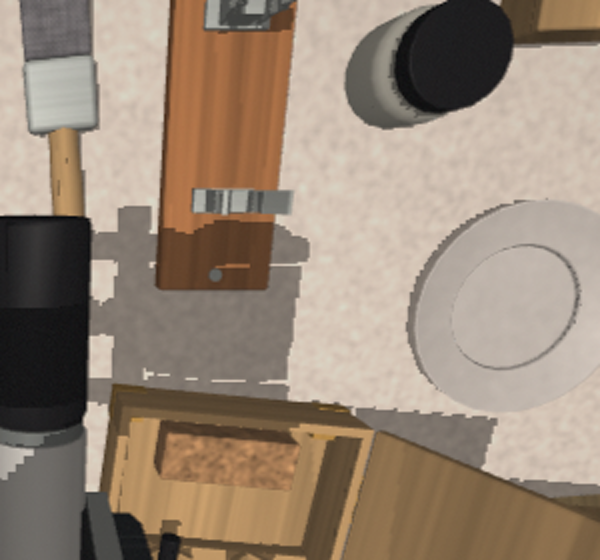

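The crop shows the rack board's near end at (156–268, 289), the near clip at (240,201), the far clip at (245,12) and the jar's top at (455,55). The marker is level in the grip and its middle is on the tool axis. One more view from farther along will cover both clips.

```bash
python3 - <<'E'
from h import *
ctrl.move_linear([.46,.085,.30],.25); im,d,K,V=snap('wrist','w7'); print(ctrl.state()['time'])
cv2.imwrite('pics/c7.png',cv2.resize(im[0:280,320:520],None,fx=2,fy=2,interpolation=cv2.INTER_CUBIC)[:,:,::-1])
W=cloud(d,K,V); hsv=cv2.cvtColor(im,cv2.COLOR_RGB2HSV)
roi=(W[...,0]>.52)&(W[...,0]<.66)&(W[...,1]>-.01)&(W[...,1]<.26)
m=roi&(hsv[...,0]<16)&(hsv[...,1]>110)&(W[...,2]<.028)&(W[...,2]>.01)
s=W[m]; print('board',m.sum(),np.median(s[:,2]),cv2.minAreaRect(s[:,:2].astype(np.float32)*1000))
n=roi&(W[...,2]>.03)&(W[...,2]<.1)&(W[...,0]<.625); q=W[n]
for lo,hi in ((.03,.11),(.11,.21)):
    r=q[(q[:,1]>lo)&(q[:,1]<hi)]; print('clip',len(r),r.min(0).round(4),r.max(0).round(4))
    t=r[r[:,2]>.078]; print(' lips',len(t),t.min(0).round(4),t.max(0).round(4),((t.min(0)+t.max(0))/2).round(4))
j=(W[...,2]>.06)&(W[...,2]<.08)&(W[...,0]>.61)&(W[...,0]<.75)&(W[...,1]>.08)&(W[...,1]<.25); print('jar',j.sum(),cv2.minEnclosingCircle(W[j][:,:2].astype(np.float32)))
E
```

```text
17.6167
board 8174 0.018750303644721245 ((577.6748046875, 115.87897491455078), (208.0191650390625, 69.2768783569336), 88.0126724243164)
clip 530 [0.5589 0.0585 0.03  ] [0.5952 0.0719 0.0913]
 lips 148 [0.5589 0.0585 0.078 ] [0.5952 0.0718 0.0913] [0.5771 0.0652 0.0847]
clip 508 [0.5621 0.1593 0.0309] [0.5981 0.1717 0.0912]
 lips 170 [0.5621 0.1593 0.078 ] [0.5981 0.1717 0.0912] [0.5801 0.1655 0.0846]
jar 2096 ((0.6814633011817932, 0.1340710073709488), 0.027383791282773018)
```

View pics/c7.png

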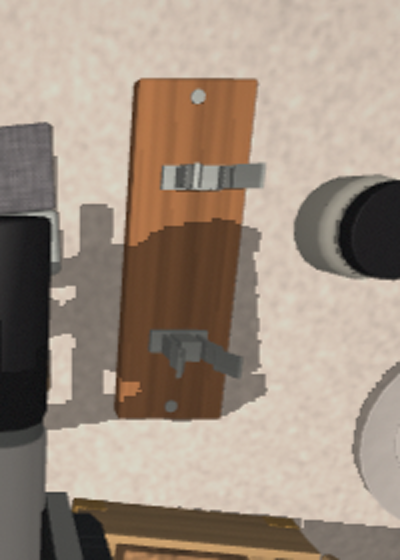

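The crop shows the clips at (213,177) and (195,350), with the brown board, the jar and the brush all clear of the path. The clips' midpoint is (.5786,.1153) with yaw -0.030, and the board gives (.5777,.1159) with yaw -0.035, so the two agree. I'll press the marker in.

```bash
python3 - <<'E'
from h import *
yr=-.032; o=down(yr+np.pi/2); c=[.5782,.1155]
ctrl.move_linear([*c,.16],.2,rotation=o)
ctrl.move_linear([*c,.09],.12); s=ctrl.state(); f0=s['contact_force']; print(s['time'],f0.round(1))
for z in (.075,.070,.065,.060,.056,.053,.051):
    hit=ctrl.move_linear([*c,z],.04,max_force=30); s=ctrl.state(); print(z,hit,s['position'].round(4),(s['contact_force']-f0).round(1),s['width'].round(3))
    if hit: break
im,d,K,V=snap('wrist','w8'); print(s['time'])
W=cloud(d,K,V); Rt=R.from_rotvec(s['eef_rot']).as_matrix(); T=(W-s['position'])@Rt
m=(abs(T[...,1])<.013)&(T[...,2]>-.04)&(T[...,2]<.03)&(T[...,0]>.03)&(T[...,0]<.12); q=T[m]
for a in (.03,.06): r=q[abs(q[:,0]-a)<.005]; print(a,np.percentile(r[:,2],5).round(4), 'world top',(s['position'][2]-np.percentile(r[:,2],5)).round(4))
E
```

```text
19.425 [-0.1 -0.1 -0. ]Traceback (most recent call last):
  File "<stdin>", line 6, in <module>
AttributeError: 'float' object has no attribute 'round'
```

```bash
python3 - <<'E'
from h import *
c=[.5782,.1155]; f0=np.zeros(3)
for z in (.070,.065,.060,.056,.053,.051):
    hit=ctrl.move_linear([*c,z],.04,max_force=30); s=ctrl.state(); print(z,hit,s['position'].round(4),(s['contact_force']-f0).round(1),round(s['width'],3))
    if hit: break
im,d,K,V=snap('wrist','w8'); print(s['time'])
W=cloud(d,K,V); Rt=R.from_rotvec(s['eef_rot']).as_matrix(); T=(W-s['position'])@Rt
m=(abs(T[...,1])<.013)&(T[...,2]>-.04)&(T[...,2]<.03)&(T[...,0]>.03)&(T[...,0]<.12); q=T[m]
for a in (.03,.065): r=q[abs(q[:,0]-a)<.005]; print(a,'world top',(s['position'][2]-np.percentile(r[:,2],5)).round(4))
E
```

```text
0.07 False [0.5786 0.1155 0.07  ] [ 0.5 -0.  -0.7] 0.227
0.065 False [0.5786 0.1157 0.0653] [0.6 0.5 1.6] 0.23
0.06 False [0.5784 0.1156 0.0601] [0.3 1.3 2. ] 0.224
0.056 False [0.5778 0.1154 0.0551] [ 1.5  0.5 -2.5] 0.229
0.053 False [0.5784 0.1154 0.0528] [ 2.5  0.3 -1.6] 0.225
0.051 False [0.5785 0.1155 0.0526] [-2.1 -1.3 10.2] 0.226
21.525
0.03 world top 0.0739
0.065 world top 0.0739
```

The marker snapped in: the force went negative, then rose against the rigid posts at TCP z=.0526. Its top reads .074 m at both points measured, where 0.073 is expected. I'll release, back off and check.

```bash
python3 - <<'E'
from h import *
c=[.5782,.1155]; yr=-.032
ctrl.release(); ctrl.move_linear([*c,.20],.15)
ctrl.goto([.46,.06,.30],down(yr+np.pi/2)); im,d,K,V=snap('wrist','w9'); si=snap('side','s9'); s=ctrl.state(); print(s['time'],s['contact_force'].round(1))
W=cloud(d,K,V)
m=(W[...,0]>.55)&(W[...,0]<.61)&(W[...,1]>.0)&(W[...,1]<.25)&(W[...,2]>.064)&(W[...,2]<.078); q=W[m]
print('marker y range',np.percentile(q[:,1],[.2,99.8]).round(4))
for a in (.055,.09,.12,.15,.175):
    r=q[abs(q[:,1]-a)<.008]; k=r[r[:,2]>np.percentile(r[:,2],95)-.004]; print(a,len(r),'x',k[:,0].mean().round(4),'ztop',np.percentile(r[:,2],95).round(4))
cv2.imwrite('pics/f9.png',np.vstack([im[:280,240:600],si[0][150:320,230:590]])[:,:,::-1])
E
```

```text
24.1667 [-0.4  0.7 -0.5]
marker y range [0.0463 0.1857]
0.055 265 x 0.5764 ztop 0.0748
0.09 287 x 0.5769 ztop 0.0742
0.12 315 x 0.5778 ztop 0.0745
0.15 323 x 0.5786 ztop 0.0739
0.175 369 x 0.5804 ztop 0.0746
```

View pics/f9.png

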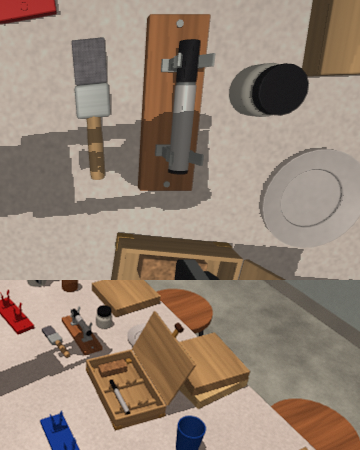

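The picture shows the marker seated in both clips from (187,42) to (178,172). The lid is open, the slim marker and block are in the box, and the bystanders are in place. I'm handing in.

```bash
python3 -c "
from plant import ctrl
ctrl.sign_off(); print(ctrl.state()['time'])"
```

```text
the job is handed in; nothing more can be done
the job is handed in; nothing more can be done
```

The thick marker is pressed into both clips of the brown rack and released, and the lid is resting open on its stop. I handed the job in at about 24 s on the robot's clock; no verdict is reported.

**What I did:** I swung the lid by its pull to about 1.76 rad and let it fall onto its stop, where depth measured 2.00 rad. Fully open, the fingers would not fit between the slim marker and the lid, so I went in tilted 25° and a few millimetres off-centre. I then lifted the marker clear, levelled it and pressed it down until it met the posts.

**Last checks:**
- **Fit:** the marker's middle is about 1 mm lengthwise and under 1 mm sideways from the measured seat. Its axis is within about 0.01 rad of the rack's.
- **Height:** the top reads 74–75 mm where 73 is expected. The camera read 1–2 mm high on the markers earlier, so this fits a fully seated marker, but it is the least certain check.
- **Pressing in:** the force turned negative as the clips snapped shut, then rose to about 10 N against the posts.
- **The rest:** in the last picture the lid stands open, and the slim marker and sanding block lie in the box. The bystanders in view look unmoved; I did not measure any of these again. The robot was clear of everything.

One script stopped on a print error just above the clips. Nothing had touched them by then, and I carried on from that pose.

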